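Find the rocking foot of the engraving jig and press its shim home

ROBOT

A 6-joint arm with a two-finger parallel gripper is mounted at the origin on the work surface. World frame = base frame: x ahead of the robot, y to its left, z up, the work surface at z = 0. Lengths are in m, angles in rad, forces in N, time in s.
With the tool pointing down it reaches from about 0.35 to 0.85 m from the base axis. Payload 8.1 kg.
Tool frame: the origin (TCP) lies midway between the tips of the shut fingers; the grasp point (between the pads) lies robot.grasp_offset behind it (robot.grasp_offset is the distance from the TCP to the grasp point, in m); z points along the fingers, y is the direction in which the jaws open and shut (so a half turn about z gives the same grasp; the last joint's range is limited). The gripper opens to 93 mm and grips with 3 to 60 N. Pads are 15 mm wide; open, the fingers measure 128 mm over their backs; the gripper's body (75 mm by 188 mm) begins 65 mm behind the grasp point.
Start: joints at [-1.369, 0.13, 1.488, -0, 1.523, -0.085], TCP at [0.17, -0.575, 0.189] pointing down, gripper open.
Joint ranges: [-2.96, 2.96], [-0.89, 2.26], [0.02, 2.5], [-1.34, 4.48], [0, 2.73], [-2.66, 2.66]. Speed limits (rad/s): [2.39, 2.39, 2.79, 3.14, 3.14, 3.14].

INTERFACE

Orientations are given as a rotation vector (axis times angle).
In Python, from plant import robot gives the robot as it stands.
- The arm moves only by the shell command python3 -m handwheel 'ROWS' [OPENING] [FORCE]. ROWS is text: rows parted by semicolons, each of 6 numbers parted by spaces: the shift along the world's x, y, z each as a share of 0.3 m, from -1 to 1, then the turn, a rotation vector about the world's x, y, z each as a share of 45 degrees, from -1 to 1. A call has 1 to 5 rows; each row is the pose to reach, as a shift and turn from the pose commanded when the call began; what a row does not reach only later rows make up. A row lasts 1/10 s, in which the tool goes at most 50 mm and 8.59 degrees, less where a joint would pass 70% of its speed; a pose out of reach is approached as far as the arm can. A call with a number of a shift or a turn outside -1 to 1 is refused whole. A call with a gripper value outside its range is refused whole. OPENING is the closure, from -1 (fully open) to 1 (shut), set as the call begins (- or left out, the last holds). The fingers move at their own pace and stop on an object; FORCE is the grip in N (left out, the last holds). Time passes only in rows, so rows that repeat a pose let the fingers close. It gives the time, the measured TCP pose, the force and the opening at its end, in the units of the state.
- robot.read_state(): the state, without advancing time (a new reading comes with each control period).
- robot.read_camera(name): name is "side" or "top"; returns (picture, depth): 480x640x3 uint8, red, green, blue; 480x640 float32, m along the optical axis (not along the pixel's ray), 0 where there is no reading.
- robot.camera_model(name): a dict with "camera_matrix" (3x3 intrinsics, pixels), "pose" (4x4, takes a point from camera to world coordinates). Camera axes: x right, y down, z forward; pixel columns grow to the right and rows downward; lengths in m; the calibration is good to about 2 mm. A picture is of the moment at which its call begins. camera_model takes no time and is no camera call.
- robot.close_job(): hands the job in, once; it reports no verdict.
Trained networks look in the newest picture that a camera, given by its name, has taken for a name from the list of things; names that differ only in an ending like _2 or _b are one class to them, and where a whole thing is asked for, a point or a joint stands for the part that bears it (a point fixed in the world has none). Each returns a list of dicts, best first, with "conf" (0 to 1); they miss things now and then, are a little off and sometimes report something else, mostly with a low value. They report only what shows in the picture. A call takes as long as a camera call. They do not tell look-alikes from the thing itself.
- robot.look_for(camera, query): "rect" ([centre column, centre row, width, height] in pixels, round what is visible of it).
- robot.silhouettes(camera, query): "pixels" (480x640 bool, what is visible of it) and "rect" ([centre column, centre row, width, height] in pixels, round what is visible of it).
- robot.tip_of(camera, query): "at" ([row, column] in pixels: a listed point, or the origin of a listed thing).
The state is a dict: "t": time; "q": joint angles; "dq": joint speeds; "joint_torque": joint torques, N m; "tool_pos": TCP position; "orientation": TCP orientation; "force": force on the tool from outside, world axes, zero at the start; "wrist_torque": the same for the moment, N m; "opening": finger opening in m.
Only numpy, scipy, OpenCV 4.12 (cv2) and the standard library are available. Lean on these libraries where they do the work, as an engineer would, in place of code of your own. Each camera call takes 0.05 s, during which the arm holds its last target.

TASK

The engraving jig rocks on one of its four corner feet. With the fingertips press down on the feet to feel which one gives, then push that foot's wooden wedge shim further in under it until it is tight and the jig stands level, firm on all four shims. Leave the other three shims and everything else where they are, and do not pick anything up.

Things in the scene. Friction and masses are not known exactly. Their poses are not given: they have to be found in the camera images.
- bed: slotted aluminium machine bed fixed to the table, 340 mm along its x, 380 mm along its y, 25 mm thick, so its top is 25 mm above the table; origin under its centre; its x axis points away from the robot (turned by up to 0.2 rad), z up
- jig: grey rotary engraving jig, on the bed, base 190 x 96 mm; headstock, workpiece and tailstock, within 32 mm of its centre line, rise to 68 mm above the bed. Held only by a centre stud on a rubber washer, so it can tilt; four corner feet stand on wedge shims. Origin on the bed's top at the stud, the bed's centre; axes as the bed's
- foot_front_left (a point): front left foot of the jig (front: nearer the robot): point on its top face where to press, 26 mm above the bed. Flat lug 40 mm along the jig's x, 12 mm thick, reaching from 48 to 112 mm off the centre line, this point 90 mm off it; 14 mm clear under it. A sound foot does not give; the one that rocks sinks 2.5 to 4.5 mm under 5 to 9 N, meets its shim and springs back when let go
- foot_front_right (a point): front right foot of the jig (front: nearer the robot): point on its top face where to press, 26 mm above the bed. Flat lug 40 mm along the jig's x, 12 mm thick, reaching from 48 to 112 mm off the centre line, this point 90 mm off it; 14 mm clear under it. A sound foot does not give; the one that rocks sinks 2.5 to 4.5 mm under 5 to 9 N, meets its shim and springs back when let go
- foot_back_left (a point): back left foot of the jig (front: nearer the robot): point on its top face where to press, 26 mm above the bed. Flat lug 40 mm along the jig's x, 12 mm thick, reaching from 48 to 112 mm off the centre line, this point 90 mm off it; 14 mm clear under it. A sound foot does not give; the one that rocks sinks 2.5 to 4.5 mm under 5 to 9 N, meets its shim and springs back when let go
- foot_back_right (a point): back right foot of the jig (front: nearer the robot): point on its top face where to press, 26 mm above the bed. Flat lug 40 mm along the jig's x, 12 mm thick, reaching from 48 to 112 mm off the centre line, this point 90 mm off it; 14 mm clear under it. A sound foot does not give; the one that rocks sinks 2.5 to 4.5 mm under 5 to 9 N, meets its shim and springs back when let go
- shim_a: hardwood wedge shim, 30 mm wide, 18 mm thick at its blunt outer end (towards the robot), tapering 1 in 5 over its last 55 mm to a 7 mm nose pushed in under a foot. Origin on the bed under the middle of the outer end face, +x to the nose (away from the robot), z up. One lies under each foot; which one changes, so pair them by position: outer end 38 to 48 mm out from the foot's robot-side edge
- shim_b: hardwood wedge shim, 30 mm wide, 18 mm thick at its blunt outer end (towards the robot), tapering 1 in 5 over its last 55 mm to a 7 mm nose pushed in under a foot. Origin on the bed under the middle of the outer end face, +x to the nose (away from the robot), z up. As shim_a. Of the four, the slack one slides with under 1 N, jams after 12 to 24 mm; 8 to 15 N sets it tight, over 25 N can lift the jig
- shim_c: hardwood wedge shim, 30 mm wide, 18 mm thick at its blunt outer end (towards the robot), tapering 1 in 5 over its last 55 mm to a 7 mm nose pushed in under a foot. Origin on the bed under the middle of the outer end face, +x to the nose (away from the robot), z up. As shim_a. Lengths of the four differ, 60 to 82 mm; it tells nothing about the fit. 30 to 60 g each
- shim_d: hardwood wedge shim, 30 mm wide, 18 mm thick at its blunt outer end (towards the robot), tapering 1 in 5 over its last 55 mm to a 7 mm nose pushed in under a foot. Origin on the bed under the middle of the outer end face, +x to the nose (away from the robot), z up. As shim_a. All four are wood on metal and hold by friction once tight; a sound one bears the jig's weight
- wood_cup: small turned wooden cup standing on the bed beside the jig, 44 mm across, 42 mm tall; bystander; origin under its centre
- hex_key: dark L-shaped hex key lying flat on the bed beside the jig, 67 x 26 mm, 6 mm thick; bystander; origin at bed level, 12 mm from the bend along the long arm
- caliper: sliding caliper lying on the table, 200 mm long, 12 mm thick; bystander; origin under the middle of its beam
- screwdriver: screwdriver with black handle lying on the table; bystander; origin near its middle, on the table
- brush: hand brush with wooden handle lying on the table; bystander; origin near its middle, on the table
- gauge_block: plain steel block 75 x 50 x 25 mm on the table; bystander; origin under its centre
- wood_spindle: turned wooden spindle standing on its broad end, 42 mm across, 106 mm tall; bystander; origin under its centre
Things that resemble listed ones, but are neither listed nor needed, are in the scene too. What is shaped like the shim_c but black or yellow is not meant.

How it is judged:
By the outcome, as a careful person would: the job done as asked, in the order asked, and still so for the second after the job is handed in, with the robot touching nothing.
It also fails if it takes over 54 s, if anything falls off the work surface, if the arm or the gripper's body presses on something with over 40 N, if the wrist force passes 120 N, or if a joint passes its speed limit or range.

## Working session

There is one attempt and no reset: what is moved stays moved. The work goes in short steps, Python scripts to look and compute and a shell command to move; the robot and the scene stay as the last step left them, time stands still between calls to the robot, and variables do not carry over. Pictures are saved under pics/ and viewed, and the job is handed in when it is done.

```bash
mkdir -p pics
cat > h.py <<'E'
import numpy as np, cv2
from plant import robot
def snap(n,f):
    p,d=robot.read_camera(n); cv2.imwrite(f,p[:,:,::-1]); np.save(f'/tmp/{n}_d.npy',d); return p,d
def px2w(n,r,c,z=None,d=None):
    m=robot.camera_model(n);K=np.array(m["camera_matrix"]);T=np.array(m["pose"])
    ray=np.linalg.inv(K)@np.array([c,r,1.0])
    if z is None: return T[:3,:3]@(ray*d)+T[:3,3]
    w=T[:3,:3]@ray; s=(z-T[2,3])/w[2]; return T[:3,3]+s*w
E
python3 - <<'E'
from h import *
s=robot.read_state(); print({k:np.round(v,3).tolist() for k,v in s.items()}, robot.grasp_offset)
snap('top','pics/top1.png'); snap('side','pics/side1.png')
for q in ['foot_front_left','foot_front_right','foot_back_left','foot_back_right','jig','bed','shim_a','wood_cup','hex_key']:
    for r in robot.tip_of('top',q):
        print(q,round(r['conf'],2),np.round(r['at']),np.round(px2w('top',r['at'][0],r['at'][1],z=0.051 if 'foot' in q else 0.025),3))
E
```

```text
{'t': 0.0, 'q': [-1.369, 0.131, 1.489, -0.0, 1.523, -0.085], 'dq': [0.0, 0.0, 0.002, -0.002, 0.0, 0.001], 'joint_torque': [0.001, -55.985, -49.176, 0.077, 0.036, -0.0], 'tool_pos': [0.17, -0.575, 0.188], 'orientation': [-3.108, -0.449, 0.0], 'force': [-0.493, -0.676, -0.423], 'wrist_torque': [-0.043, 0.008, -0.066], 'opening': 0.093} 0.0188
foot_front_left 0.6 [242. 278.] [0.525 0.054 0.051]
foot_front_right 0.89 [226. 365.] [ 0.555 -0.129  0.051]
foot_back_left 0.8 [175. 267.] [0.668 0.076 0.051]
foot_back_right 0.96 [164. 352.] [ 0.69  -0.105  0.051]
jig 0.66 [210. 313.] [ 0.595 -0.021  0.025]
jig 0.59 [179. 129.] [0.669 0.375 0.025]
jig 0.47 [191. 359.] [ 0.636 -0.123  0.025]
bed 0.67 [211. 317.] [ 0.593 -0.03   0.025]
bed 0.37 [258. 131.] [0.497 0.371 0.025]
shim_a 0.82 [191. 361.] [ 0.634 -0.127  0.025]
shim_a 0.81 [260. 373.] [ 0.483 -0.148  0.025]
shim_a 0.78 [228. 188.] [0.56  0.25  0.025]
shim_a 0.76 [131. 183.] [0.773 0.261 0.025]
shim_a 0.68 [271. 182.] [0.469 0.262 0.025]
shim_a 0.59 [203. 276.] [0.612 0.06  0.025]
shim_a 0.57 [162. 194.] [0.705 0.237 0.025]
shim_a 0.53 [266. 288.] [0.473 0.035 0.025]
wood_cup 0.84 [211. 243.] [0.594 0.13  0.025]
hex_key 0.62 [199. 390.] [ 0.615 -0.19   0.025]
hex_key 0.59 [258. 374.] [ 0.487 -0.15   0.025]
```

View pics/top1.png

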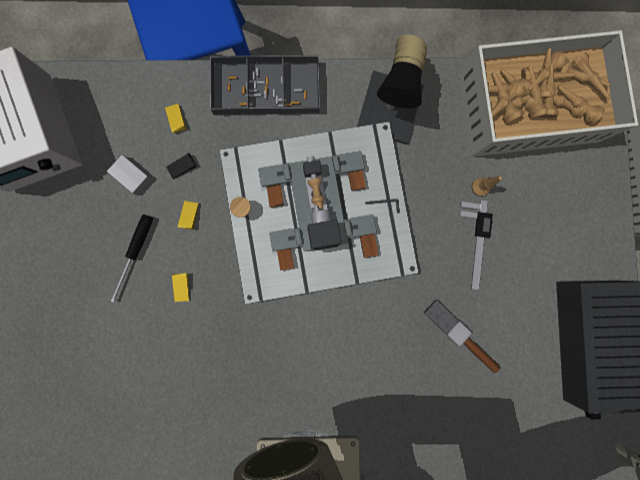

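View pics/side1.png

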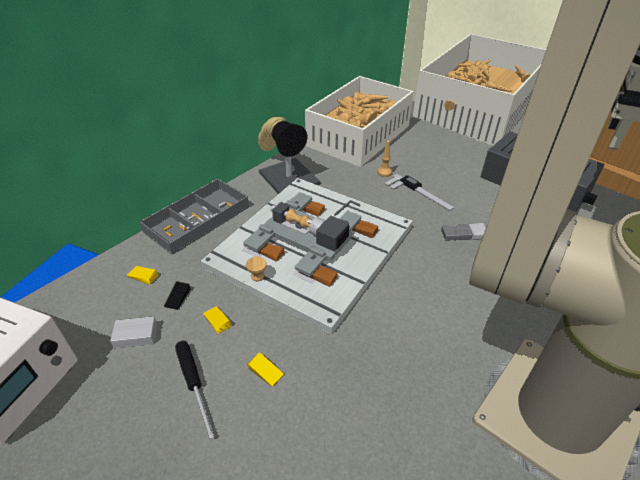

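The top view shows the jig at about (318,205), four brown shims at (287,260), (369,243), (276,195) and (357,180), the cup at (240,207) and the hex key at (385,205). The yellow and black look-alikes lie off the bed. Next I'll fit the bed frame and the shim ends.

Run:
```python
from h import *
im=cv2.imread('pics/top1.png'); d=np.load('/tmp/top_d.npy')
c=im[115:310,215:425]; cv2.imwrite('pics/crop1.png',cv2.resize(c,None,fx=3,fy=3,interpolation=cv2.INTER_CUBIC))
hsv=cv2.cvtColor(im,cv2.COLOR_BGR2HSV)
m=robot.camera_model('top'); K=np.array(m['camera_matrix']);T=np.array(m['pose'])
print(np.round(K,1).tolist(),np.round(T,3).tolist())
R,C=np.mgrid[0:480,0:640]
P=np.stack([(C-K[0,2])/K[0,0]*d,(R-K[1,2])/K[1,1]*d,d],-1)@T[:3,:3].T+T[:3,3]
# bed: z about .025
bm=((np.abs(P[...,2]-.025)<.006)&(P[...,0]>.35)&(P[...,0]<.85)&(np.abs(P[...,1]+.025)<.28)).astype(np.uint8)
n,l,st,_=cv2.connectedComponentsWithStats(bm); k=1+np.argmax(st[1:,4]); 
pts=P[l==k][:,:2].astype(np.float32); r=cv2.minAreaRect(pts*1000); print('bed',r, np.median(P[l==k][:,2]))
# shims: brown
br=((hsv[...,0]<18)&(hsv[...,1]>120)&(hsv[...,2]>60)&(P[...,2]>.02)).astype(np.uint8); br[:,:215]=0;br[:,425:]=0;br[:115]=0;br[310:]=0
n,l,st,ce=cv2.connectedComponentsWithStats(br)
for i in range(1,n):
    if st[i,4]>60:
        q=P[l==i]; print(st[i],np.round(np.median(q,0),3), cv2.minAreaRect((q[:,:2]*1000).astype(np.float32)))
# jig feet heights
ft=(np.abs(P[...,2]-.051)<.004)
for n_,(r_,c_) in dict(FL=(242,278),FR=(226,365),BL=(175,267),BR=(164,352)).items():
    q=P[r_-4:r_+5,c_-4:c_+5].reshape(-1,3); print(n_,np.round(np.median(q,0),4))
```

```text
[[439.4, 0.0, 312.5], [0.0, 439.4, 235.0], [0.0, 0.0, 1.0]] [[-0.019, -0.997, 0.07, 0.473], [-1.0, 0.017, -0.025, 0.005], [0.024, -0.07, -0.997, 0.974], [0.0, 0.0, 0.0, 1.0]]
bed ((592.4208984375, -32.00218200683594), (340.6835021972656, 380.7875671386719), 8.99643325805664) 0.024704611962488632
[349 170  16  20 254] [ 0.656 -0.115  0.042] ((570.496337890625, -69.95812225341797), (42.31557846069336, 241.89906311035156), 62.1616325378418)
[267 185  16  22 268] [0.626 0.061 0.039] ((626.030517578125, 61.530113220214844), (45.316593170166016, 28.713489532470703), 7.428314208984375)
[361 234  17  23 300] [ 0.515 -0.138  0.042] ((505.1014709472656, -72.35936737060547), (45.247413635253906, 162.94886779785156), 8.654709815979004)
[277 249  17  21 263] [0.489 0.041 0.042] ((489.20947265625, 40.77703857421875), (41.164161682128906, 28.291656494140625), 9.008651733398438)
FL [0.5249 0.0549 0.0496]
FR [ 0.5558 -0.1295  0.0502]
BL [0.6681 0.0762 0.0492]
BR [ 0.6892 -0.1054  0.0495]
```

View pics/crop1.png

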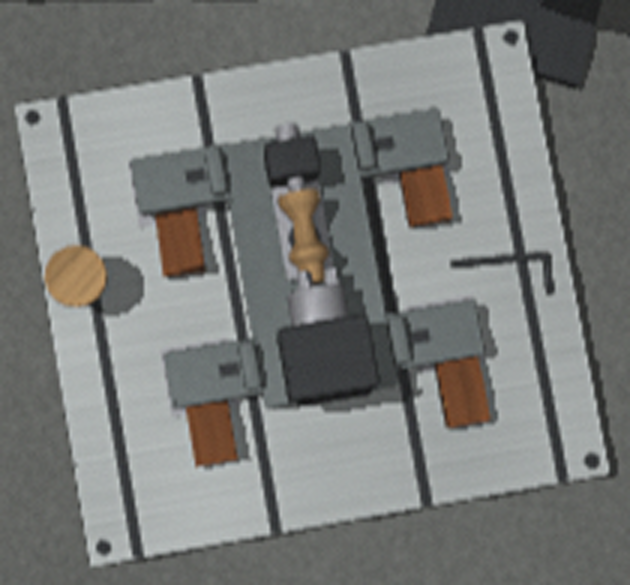

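Run:
```python
from h import *
d=np.load('/tmp/top_d.npy'); im=cv2.imread('pics/top1.png'); hsv=cv2.cvtColor(im,cv2.COLOR_BGR2HSV)
m=robot.camera_model('top'); K=np.array(m['camera_matrix']);T=np.array(m['pose'])
R,C=np.mgrid[0:480,0:640]
P=np.stack([(C-K[0,2])/K[0,0]*d,(R-K[1,2])/K[1,1]*d,d],-1)@T[:3,:3].T+T[:3,3]
a=np.deg2rad(9.0);ex=np.array([np.cos(a),np.sin(a)]);ey=np.array([-np.sin(a),np.cos(a)])
o=np.array([.5924,-.032]); U=(P[...,:2]-o)@ex; V=(P[...,:2]-o)@ey
brown=(hsv[...,0]<18)&(hsv[...,1]>120)
for n,sx,sy in [('FL',-1,1),('FR',-1,-1),('BL',1,1),('BR',1,-1)]:
    reg=((V*sy>.07)&(V*sy<.125))
    f=reg&(np.abs(P[...,2]-.05)<.005)&~brown&((U>.02) if sx>0 else (U<-.01))&(np.abs(U)<.14)
    b=(V*sy>.055)&(V*sy<.125)&brown&(P[...,2]>.032)&((U>-.01) if sx>0 else (U<-.01))&(np.abs(U)<.14)
    for t,k in(('foot',f),('shim',b)):
        print(n,t,k.sum(),'U',np.round(np.percentile(U[k],[1,50,99]),4),'V',np.round(np.percentile(V[k],[1,50,99]),4),'z',np.round(np.median(P[k][:,2]),4), 'c',np.round(P[k][:,:2].mean(0),4))
f=(P[...,2]>.035)&(P[...,2]<.12)&(np.abs(V)<.028)&(abs(U)<.16)
print('body U',np.percentile(U[f],[0.5,99.5]))
```

```text
FL foot 377 U [-0.0699 -0.0506 -0.0308] V [0.0705 0.0908 0.1114] z 0.0499 c [0.5283 0.0499]
FL shim 268 U [-0.1117 -0.091  -0.0704] V [0.0554 0.0878 0.102 ] z 0.0421 c [0.4888 0.0401]
FR foot 364 U [-0.0699 -0.0505 -0.0308] V [-0.1115 -0.0904 -0.0703] z 0.0502 c [ 0.5565 -0.1295]
FR shim 299 U [-0.1148 -0.0927 -0.0704] V [-0.1072 -0.0927 -0.0781] z 0.0421 c [ 0.5152 -0.1379]
BL foot 366 U [0.07   0.089  0.1095] V [0.0705 0.091  0.1118] z 0.0496 c [0.6662 0.0719]
BL shim 273 U [0.0257 0.0473 0.0698] V [0.0729 0.0871 0.101 ] z 0.039 c [0.6258 0.0614]
BR foot 362 U [0.0697 0.0891 0.1092] V [-0.1111 -0.0909 -0.0705] z 0.0496 c [ 0.6944 -0.1078]
BR shim 252 U [0.0311 0.0501 0.0698] V [-0.1075 -0.0924 -0.0779] z 0.0418 c [ 0.6566 -0.1153]
body U [-0.0844336   0.10736631]
```

Feet fit the given geometry: bed frame centre (0.592,-0.032), yaw 9°, feet at u=-50/+90 mm and v=±90 mm, tops at z≈0.050. I'll close the fingers and move to the front right foot.

```bash
python3 -m handwheel '0.6 0.7 0 0 0 -0.165; 0.6 0.7 0 0 0 -0.165; 0.6 0.7 0 0 0 -0.165; 0.6 0.7 0 0 0 -0.165; 0.6 0.7 0 0 0 -0.165' 1 20; python3 -m handwheel '0 0 0 0 0 0'
```

```text
t: 1.05
tool_pos: [0.3334, -0.3841, 0.1895]
orientation: [3.131, 0.246, 0.001]
force: [1.1, -0.5, -0.5]
opening: 0.0577
t: 1.15
tool_pos: [0.336, -0.3815, 0.1896]
orientation: [-3.13, -0.256, -0.003]
force: [-0.1, -0.6, 0.5]
opening: 0.0497
```

```bash
python3 -m handwheel '0.737 0.843 0 0 0 0; 0.737 0.843 0 0 0 0; 0.737 0.843 0 0 0 0; 0.737 0.843 0 0 0 0; 0.737 0.843 0 0 0 0'; python3 -m handwheel '0 0 0 0 0 0;0 0 0 0 0 0'
```

```text
t: 1.65
tool_pos: [0.498, -0.1967, 0.1895]
orientation: [3.131, 0.245, 0.001]
force: [0.9, -1.4, 1.1]
opening: 0.0095
t: 1.85
tool_pos: [0.4973, -0.1972, 0.1891]
orientation: [3.131, 0.251, -0.001]
force: [-0.3, 0.1, 0.1]
opening: 0.0004
```

```bash
python3 -m handwheel '0.1 0.114 0 0 0 0; 0.2 0.228 -0.1 0 0 0; 0.2 0.228 -0.25 0 0 0; 0.2 0.228 -0.4 0 0 0; 0.2 0.228 -0.4 0 0 0'; python3 -m handwheel '0 0 0 0 0 0;0 0 -0.02 0 0 0;0 0 -0.03 0 0 0'
```

```text
t: 2.35
tool_pos: [0.5507, -0.129, 0.0618]
orientation: [-3.128, -0.244, 0.019]
force: [-0.1, 1.2, -0.2]
opening: 0.0006
t: 2.65
tool_pos: [0.5589, -0.1305, 0.063]
orientation: [3.13, 0.245, 0.007]
force: [-0.8, -0.1, 0.5]
opening: 0.0004
```

```bash
python3 -m handwheel '0 0 -0.01 0 0 0;0 0 -0.02 0 0 0;0 0 -0.02 0 0 0'; python3 -m handwheel '0 0 -0.005 0 0 0;0 0 -0.01 0 0 0;0 0 -0.01 0 0 0;0 0 -0.01 0 0 0'
```

```text
t: 2.95
tool_pos: [0.5569, -0.129, 0.0542]
orientation: [-3.132, -0.247, 0.0]
force: [-0.1, 0.1, -0.0]
opening: 0.0005
t: 3.35
tool_pos: [0.5569, -0.129, 0.0512]
orientation: [-3.132, -0.247, 0.0]
force: [0.5, 1.0, -1.1]
opening: 0.0005
```

```bash
for i in 1; do python3 -m handwheel '0 0 -0.003 0 0 0;0 0 -0.003 0 0 0'; python3 -m handwheel '0 0 -0.003 0 0 0;0 0 -0.003 0 0 0';python3 -m handwheel '0 0 -0.003 0 0 0;0 0 -0.003 0 0 0'; done
```

```text
t: 3.55
tool_pos: [0.557, -0.129, 0.0502]
orientation: [-3.132, -0.247, 0.0]
force: [0.5, 0.3, -0.3]
opening: 0.0007
t: 3.75
tool_pos: [0.5569, -0.1291, 0.0493]
orientation: [-3.132, -0.247, 0.0]
force: [-0.6, -0.4, -0.1]
opening: 0.0006
t: 3.95
tool_pos: [0.5569, -0.129, 0.0484]
orientation: [-3.132, -0.247, 0.0]
force: [-0.1, 0.5, -0.4]
opening: 0.0007
```

```bash
python3 -m handwheel '0 0 -0.003 0 0 0;0 0 -0.003 0 0 0'; python3 -m handwheel '0 0 -0.003 0 0 0;0 0 -0.003 0 0 0'
```

```text
t: 4.15
tool_pos: [0.5569, -0.1291, 0.0475]
orientation: [-3.132, -0.247, 0.0]
force: [-1.0, 0.4, 0.0]
opening: 0.0003
t: 4.35
tool_pos: [0.5569, -0.129, 0.0466]
orientation: [-3.132, -0.247, 0.0]
force: [-1.1, 0.2, 0.7]
opening: 0.0006
```

Run:
```python
from h import *
p,d=snap('side','pics/side2.png'); c=p[160:340,200:460]; cv2.imwrite('pics/side2c.png',cv2.resize(c[:,:,::-1],None,fx=3,fy=3,interpolation=cv2.INTER_CUBIC))
```

```text
(no output)
```

View pics/side2c.png

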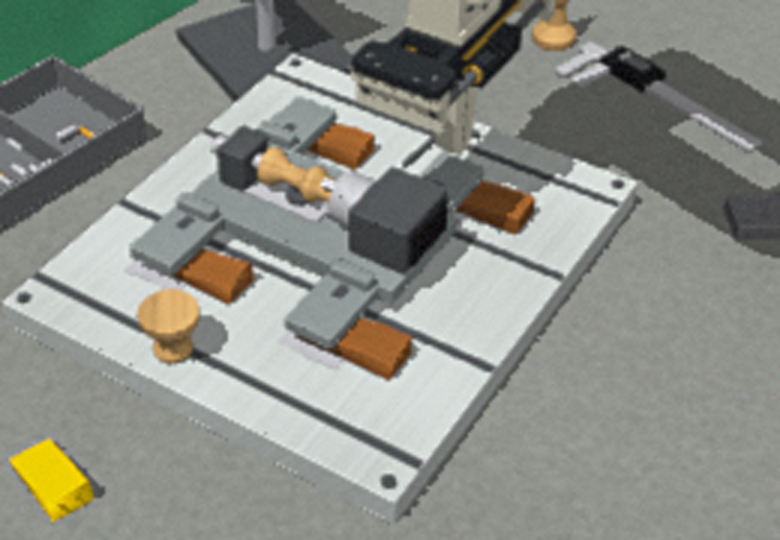

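Run:
```python
from h import *
m=robot.camera_model('side');K=np.array(m["camera_matrix"]);T=np.linalg.inv(np.array(m["pose"]))
def pr(w):
    c=T[:3,:3]@np.array(w)+T[:3,3]; u=K@c/c[2]; return u[:2]
a=np.deg2rad(9);ex=np.array([np.cos(a),np.sin(a)]);ey=np.array([-np.sin(a),np.cos(a)]);o=np.array([.5924,-.032])
crop=lambda p:np.round((p-[200,160])*3)
print('tcp',crop(pr([.5569,-.129,.0466])))
for u,v in[(-.07,-.112),(-.03,-.112),(-.03,-.07),(-.07,-.07),(-.07,.112),(-.03,.112)]:
    w=o+u*ex+v*ey; print(u,v,crop(pr([*w,.051])))
s=robot.read_state(); print(s['force'],s['tool_pos'],s['orientation'],s['joint_torque'])
snap('top','pics/top2.png')
im=cv2.imread('pics/top2.png')[115:310,215:425]; cv2.imwrite('pics/top2c.png',cv2.resize(im,None,fx=3,fy=3,interpolation=cv2.INTER_CUBIC))
```

```text
tcp [449. 175.]
-0.07 -0.112 [484. 165.]
-0.03 -0.112 [440. 148.]
-0.03 -0.07 [414. 176.]
-0.07 -0.07 [458. 194.]
-0.07 0.112 [330. 338.]
-0.03 0.112 [282. 316.]
[-0.77587335 -1.02383002  0.14967968] [ 0.55691603 -0.12900291  0.04665168] [-3.13181699e+00 -2.46762638e-01  2.52556030e-04] [ 1.44396618e-04 -5.41999948e+01 -4.55108857e+01  4.67619917e-02
 -7.64898956e-02 -1.30706403e-05]
```

View pics/top2c.png

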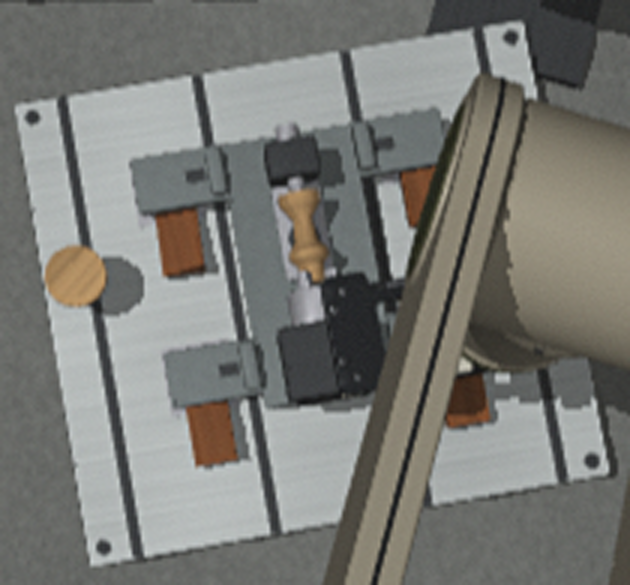

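Run:
```python
from h import *
d=np.load('/tmp/side_d.npy'); im=cv2.imread('pics/side2.png')
for r in range(180,232,3):
    print(r,[(c,*np.round(px2w('side',r,c,d=d[r,c])*1000).astype(int).tolist()) for c in (342,346,350,354,358)])
```

```text
180 [(342, 532, -61, 204), (346, 527, -68, 203), (350, 526, -81, 196), (354, 531, -102, 183), (358, 525, -107, 183)]
183 [(342, 528, -56, 201), (346, 519, -59, 204), (350, 514, -66, 203), (354, 529, -100, 177), (358, 520, -102, 181)]
186 [(342, 519, -45, 204), (346, 513, -51, 203), (350, 508, -58, 202), (354, 523, -91, 177), (358, 520, -103, 172)]
189 [(342, 514, -40, 201), (346, 508, -44, 203), (350, 509, -59, 194), (354, 519, -87, 173), (358, 549, -144, 128)]
192 [(342, 514, -40, 194), (346, 508, -45, 195), (350, 57, 553, 747), (354, 546, -126, 131), (358, 549, -145, 119)]
195 [(342, 516, -43, 184), (346, 506, -43, 189), (350, 548, -114, 128), (354, 545, -125, 124), (358, 635, -268, -1)]
198 [(342, 520, -49, 171), (346, 510, -48, 177), (350, 548, -114, 120), (354, 546, -127, 114), (358, 624, -254, 2)]
201 [(342, 519, -48, 164), (346, 510, -49, 168), (350, 548, -114, 111), (354, 546, -127, 105), (358, 600, -221, 23)]
204 [(342, 620, -180, 28), (346, 510, -51, 160), (350, 547, -114, 103), (354, 548, -130, 94), (358, 587, -203, 31)]
207 [(342, 611, -169, 29), (346, 557, -114, 90), (35
[... 274 characters left out ...]
8, 569, -179, 26)]
216 [(342, 574, -122, 49), (346, 566, -127, 50), (350, 558, -131, 52), (354, 552, -140, 49), (358, 542, -142, 54)]
219 [(342, 566, -111, 51), (346, 558, -117, 51), (350, 551, -123, 52), (354, 544, -129, 52), (358, 541, -141, 46)]
222 [(342, 530, -65, 91), (346, 521, -68, 94), (350, 546, -116, 50), (354, 538, -122, 50), (358, 538, -138, 40)]
225 [(342, 522, -55, 93), (346, 515, -61, 93), (350, 537, -106, 52), (354, 537, -121, 42), (358, 532, -131, 39)]
228 [(342, 516, -48, 92), (346, 514, -59, 86), (350, 534, -102, 47), (354, 536, -120, 35), (358, 525, -121, 40)]
231 [(342, 514, -45, 87), (346, 511, -56, 81), (350, 542, -113, 26), (354, 535, -120, 25), (358, 524, -120, 32)]
```

Run:
```python
from h import *
p,d=snap('side','pics/side3.png')
m=robot.camera_model('side'); K=np.array(m['camera_matrix']);T=np.array(m['pose'])
print(np.round(T,3).tolist())
R,C=np.mgrid[0:480,0:640]
P=np.stack([(C-K[0,2])/K[0,0]*d,(R-K[1,2])/K[1,1]*d,d],-1)@T[:3,:3].T+T[:3,3]
k=(P[...,2]>.056)&(P[...,2]<.16)&(abs(P[...,0]-.557)<.05)&(abs(P[...,1]+.129)<.04)
for lo in np.arange(.056,.16,.008):
    q=P[k&(P[...,2]>=lo)&(P[...,2]<lo+.008)]
    if len(q): print(round(lo,3),len(q),np.round(q.min(0),3),np.round(q.max(0),3))
c=p[170:240,300:400]; cv2.imwrite('pics/side3c.png',cv2.resize(c[:,:,::-1],None,fx=8,fy=8,interpolation=cv2.INTER_NEAREST))
```

```text
[[-0.754, -0.444, 0.484, 0.057], [-0.657, 0.507, -0.559, 0.553], [0.003, -0.739, -0.674, 0.747], [0.0, 0.0, 0.0, 1.0]]
0.072 6 [ 0.545 -0.137  0.075] [ 0.555 -0.122  0.079]
0.08 24 [ 0.544 -0.14   0.08 ] [ 0.562 -0.113  0.088]
0.088 30 [ 0.544 -0.145  0.088] [ 0.559 -0.112  0.096]
0.096 30 [ 0.543 -0.144  0.096] [ 0.561 -0.111  0.104]
0.104 23 [ 0.544 -0.142  0.104] [ 0.55  -0.113  0.111]
0.112 23 [ 0.543 -0.145  0.112] [ 0.55  -0.111  0.12 ]
0.12 27 [ 0.543 -0.144  0.121] [ 0.55  -0.111  0.128]
0.128 22 [ 0.544 -0.144  0.128] [ 0.549 -0.111  0.136]
0.136 5 [ 0.542 -0.125  0.137] [ 0.546 -0.109  0.138]
```

View pics/side3c.png

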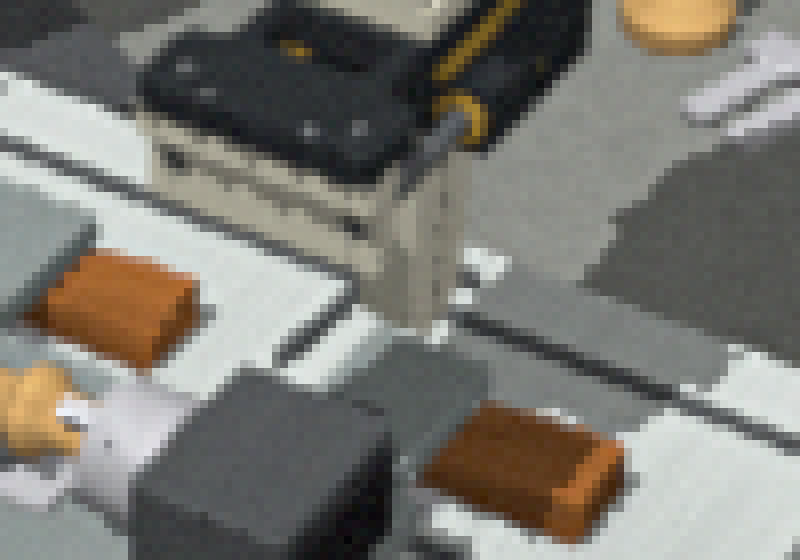

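The measured height disagrees with the picture. The camera puts the fingertips at about z=0.078, hovering roughly 27 mm over the foot, while the state says 0.0466. The force is zero, which fits the camera. I'll keep going down slowly, watching the force.

```bash
python3 -m handwheel '0 0 -0.01 0 0 0;0 0 -0.02 0 0 0;0 0 -0.02 0 0 0'; python3 -m handwheel '0 0 -0.01 0 0 0;0 0 -0.02 0 0 0;0 0 -0.02 0 0 0'
python3 - <<'E'
from h import *
p,d=snap('side','pics/side4.png')
m=robot.camera_model('side'); K=np.array(m['camera_matrix']);T=np.array(m['pose'])
R,C=np.mgrid[0:480,0:640]
P=np.stack([(C-K[0,2])/K[0,0]*d,(R-K[1,2])/K[1,1]*d,d],-1)@T[:3,:3].T+T[:3,3]
k=(P[...,2]>.056)&(P[...,2]<.16)&(abs(P[...,0]-.557)<.05)&(abs(P[...,1]+.129)<.04)
for lo in np.arange(.056,.1,.006):
    q=P[k&(P[...,2]>=lo)&(P[...,2]<lo+.006)]
    if len(q): print(round(lo,3),len(q),np.round(q.min(0),3),np.round(q.max(0),3))
s=robot.read_state();print(s['tool_pos'],s['force'],s['q'])
E
```

```text
t: 4.8
tool_pos: [0.5565, -0.1289, 0.04]
orientation: [-3.131, -0.247, 0.002]
force: [0.1, -0.5, -0.4]
opening: 0.0003
t: 5.1
tool_pos: [0.5566, -0.1289, 0.0341]
orientation: [-3.131, -0.247, 0.001]
force: [-0.5, -0.5, -0.3]
opening: 0.0001
0.062 5 [ 0.543 -0.136  0.063] [ 0.556 -0.121  0.068]
0.068 16 [ 0.544 -0.141  0.068] [ 0.559 -0.113  0.074]
0.074 19 [ 0.544 -0.139  0.074] [ 0.559 -0.112  0.08 ]
0.08 27 [ 0.544 -0.143  0.08 ] [ 0.56  -0.112  0.086]
0.086 18 [ 0.544 -0.145  0.087] [ 0.555 -0.11   0.092]
0.092 18 [ 0.543 -0.144  0.092] [ 0.55  -0.113  0.098]
0.098 18 [ 0.543 -0.144  0.098] [ 0.55  -0.113  0.104]
[ 0.55672513 -0.12896796  0.03433384] [-0.4685411   0.21627458 -0.35028687] [-3.17363523e-01  1.82359991e-01  1.72298347e+00  1.49083624e-05
  1.23688971e+00  1.09619982e+00]
```

Camera still reads about 29 mm above the state, so contact should come near a reported z of 0.021.

```bash
python3 -m handwheel '0 0 -0.01 0 0 0;0 0 -0.02 0 0 0;0 0 -0.02 0 0 0'; python3 -m handwheel '0 0 -0.005 0 0 0;0 0 -0.01 0 0 0;0 0 -0.01 0 0 0'; python3 -m handwheel '0 0 -0.003 0 0 0;0 0 -0.003 0 0 0';  python3 -m handwheel '0 0 -0.003 0 0 0;0 0 -0.003 0 0 0'
```

```text
t: 5.45
tool_pos: [0.5566, -0.129, 0.0281]
orientation: [-3.132, -0.247, 0.001]
force: [0.3, 0.1, -0.0]
opening: 0.0004
t: 5.75
tool_pos: [0.5568, -0.129, 0.0255]
orientation: [-3.132, -0.247, 0.0]
force: [0.1, 1.1, 0.0]
opening: 0.0003
t: 5.95
tool_pos: [0.557, -0.1291, 0.0248]
orientation: [-3.132, -0.247, 0.0]
force: [-0.2, -1.5, 0.3]
opening: 0.0002
t: 6.15
tool_pos: [0.5569, -0.1291, 0.0238]
orientation: [-3.132, -0.247, 0.0]
force: [0.7, -1.0, 0.6]
opening: 0.0004
```

```bash
python3 -m handwheel '0 0 -0.003 0 0 0;0 0 -0.003 0 0 0'; python3 -m handwheel '0 0 -0.003 0 0 0;0 0 -0.003 0 0 0'; python3 -m handwheel '0 0 -0.003 0 0 0;0 0 -0.003 0 0 0'
```

```text
t: 6.35
tool_pos: [0.5569, -0.1291, 0.0229]
orientation: [-3.132, -0.247, 0.0]
force: [0.2, -0.2, -0.2]
opening: 0.0001
t: 6.55
tool_pos: [0.5569, -0.1291, 0.022]
orientation: [-3.132, -0.247, 0.0]
force: [0.0, -0.5, 0.1]
opening: 0.0007
t: 6.75
tool_pos: [0.557, -0.1291, 0.0217]
orientation: [3.132, 0.247, -0.0]
force: [-2.3, 1.4, 4.7]
opening: 0.0005
```

```bash
python3 -m handwheel '0 0 -0.003 0 0 0;0 0 -0.003 0 0 0'; python3 -m handwheel '0 0 -0.002 0 0 0;0 0 -0.002 0 0 0'
```

```text
t: 6.95
tool_pos: [0.5571, -0.1291, 0.0216]
orientation: [3.132, 0.247, -0.0]
force: [-5.2, 2.0, 12.1]
opening: 0.0003
t: 7.15
tool_pos: [0.5571, -0.1291, 0.0215]
orientation: [3.132, 0.247, 0.0]
force: [-9.2, 2.0, 15.9]
opening: 0.0002
```

FR is sound: 16 N with almost no give. Next is the back right foot.

```bash
python3 -m handwheel '0 0 0.08 0 0 0;0.15 0.024 0.08 0 0 0;0.3 0.048 0.08 0 0 0;0.461 0.0735 0.08 0 0 0;0.461 0.0735 0.08 0 0 0'; python3 -m handwheel '0 0 0 0 0 0;0 0 0 0 0 0;0 0 -0.02 0 0 0;0 0 -0.04 0 0 0; 0 0 -0.06 0 0 0'; python3 -m handwheel '0 0 0 0 0 0;0 0 0 0 0 0'
```

```text
t: 7.65
tool_pos: [0.6988, -0.1054, 0.0404]
orientation: [-3.131, -0.249, 0.002]
force: [-1.3, -0.3, -1.0]
opening: 0.0005
t: 8.15
tool_pos: [0.6948, -0.1073, 0.0259]
orientation: [3.132, 0.246, 0.001]
force: [-0.5, 0.5, 0.2]
opening: 0.0003
t: 8.35
tool_pos: [0.6948, -0.107, 0.0254]
orientation: [-3.132, -0.247, 0.001]
force: [-0.9, 0.1, 0.2]
opening: 0.0003
```

```bash
python3 -m handwheel '0 0 -0.004 0 0 0;0 0 -0.008 0 0 0;0 0 -0.008 0 0 0'; python3 -m handwheel '0 0 -0.003 0 0 0;0 0 -0.003 0 0 0'; python3 -m handwheel '0 0 -0.003 0 0 0;0 0 -0.003 0 0 0'
```

```text
t: 8.65
tool_pos: [0.6953, -0.107, 0.0233]
orientation: [-3.132, -0.247, 0.0]
force: [0.2, -0.1, -0.1]
opening: 0.0001
t: 8.85
tool_pos: [0.6952, -0.107, 0.0223]
orientation: [-3.132, -0.247, 0.0]
force: [-0.3, 0.1, 0.3]
opening: 0.0002
t: 9.05
tool_pos: [0.6954, -0.107, 0.0215]
orientation: [3.132, 0.247, 0.0]
force: [-0.4, -0.2, 0.2]
opening: 0.0004
```

```bash
python3 -m handwheel '0 0 -0.003 0 0 0;0 0 -0.003 0 0 0'; python3 -m handwheel '0 0 -0.003 0 0 0;0 0 -0.003 0 0 0'
```

```text
t: 9.25
tool_pos: [0.6954, -0.107, 0.0214]
orientation: [3.132, 0.247, 0.0]
force: [-2.7, 0.6, 5.4]
opening: 0.0003
t: 9.45
tool_pos: [0.6955, -0.107, 0.0213]
orientation: [3.132, 0.247, 0.001]
force: [-5.0, 2.1, 9.9]
opening: 0.001
```

BR is sound too (10 N, no give). Now over the tailstock to the back left foot.

```bash
python3 -m handwheel '0 0 0.15 0 0 0;0 0 0.25 0 0 0;-0.03 0.16 0.25 0 0 0;-0.06 0.32 0.25 0 0 0;-0.08 0.48 0.25 0 0 0'; python3 -m handwheel '-0.014 0.113 0 0 0 0;-0.014 0.113 0 0 0 0;-0.014 0.113 -0.1 0 0 0;-0.014 0.113 -0.2 0 0 0;-0.014 0.113 -0.21 0 0 0'; python3 -m handwheel '0 0 -0.02 0 0 0;0 0 -0.02 0 0 0'
```

```text
t: 9.95
tool_pos: [0.6709, 0.038, 0.0952]
orientation: [-3.132, -0.245, -0.001]
force: [0.5, 0.3, -0.5]
opening: 0.0004
t: 10.45
tool_pos: [0.6635, 0.07, 0.0267]
orientation: [-3.132, -0.246, 0.012]
force: [-0.5, -0.1, -1.1]
opening: 0.0004
t: 10.65
tool_pos: [0.6676, 0.0703, 0.0263]
orientation: [3.132, 0.246, 0.001]
force: [0.1, 0.0, -0.1]
opening: 0.0005
```

```bash
python3 -m handwheel '0 0 -0.003 0 0 0;0 0 -0.006 0 0 0;0 0 -0.009 0 0 0;0 0 -0.009 0 0 0'; python3 -m handwheel '0 0 -0.003 0 0 0;0 0 -0.003 0 0 0';python3 -m handwheel '0 0 -0.003 0 0 0;0 0 -0.003 0 0 0'
```

```text
t: 11.05
tool_pos: [0.6673, 0.0709, 0.0234]
orientation: [3.132, 0.247, 0.001]
force: [-0.7, -0.0, -0.2]
opening: 0.0006
t: 11.25
tool_pos: [0.667, 0.0709, 0.022]
orientation: [-3.132, -0.247, 0.0]
force: [0.3, -0.1, 0.1]
opening: 0.0003
t: 11.45
tool_pos: [0.6671, 0.0709, 0.0211]
orientation: [-3.132, -0.247, 0.0]
force: [-1.3, 0.3, 0.6]
opening: 0.0
```

```bash
python3 -m handwheel '0 0 -0.003 0 0 0;0 0 -0.003 0 0 0'; python3 -m handwheel '0 0 -0.003 0 0 0;0 0 -0.003 0 0 0';python3 -m handwheel '0 0 -0.003 0 0 0;0 0 -0.003 0 0 0'
```

```text
t: 11.65
tool_pos: [0.6672, 0.071, 0.0205]
orientation: [-3.132, -0.247, -0.0]
force: [0.5, 0.5, 1.8]
opening: 0.0004
t: 11.85
tool_pos: [0.6673, 0.071, 0.0197]
orientation: [-3.132, -0.247, -0.001]
force: [-0.3, 0.7, 2.2]
opening: 0.0003
t: 12.05
tool_pos: [0.6674, 0.0711, 0.0188]
orientation: [-3.132, -0.247, -0.001]
force: [-0.4, 1.4, 3.9]
opening: 0.0003
```

```bash
python3 -m handwheel '0 0 -0.003 0 0 0;0 0 -0.003 0 0 0'; python3 -m handwheel '0 0 -0.003 0 0 0;0 0 -0.003 0 0 0'
```

```text
t: 12.25
tool_pos: [0.6675, 0.0711, 0.018]
orientation: [-3.132, -0.247, -0.001]
force: [0.1, 2.8, 4.3]
opening: 0.0001
t: 12.45
tool_pos: [0.6677, 0.0711, 0.0175]
orientation: [-3.132, -0.247, -0.002]
force: [-0.9, 1.7, 6.1]
opening: 0.0006
```

The back left foot is the one: it sinks about 3.5 mm under 6 N. I'll lift, go behind its shim's outer end (u≈26 mm, v≈87 mm) and lower the tips to about 6 mm above the bed, staying short of the end face.

```bash
python3 -m handwheel '0 0 0.08 0 0 0;-0.135 -0.0265 0.08 0 0 0;-0.27 -0.053 0.08 0 0 0;-0.27 -0.053 0.08 0 0 0;-0.27 -0.053 0.08 0 0 0'; python3 -m handwheel '0 0 0 0 0 0;0 0 0 0 0 0'
python3 - <<'E'
from h import *
p,d=snap('side','pics/side5.png'); c=p[180:300,220:380]; cv2.imwrite('pics/side5c.png',cv2.resize(c[:,:,::-1],None,fx=5,fy=5,interpolation=cv2.INTER_CUBIC))
print(robot.read_state()['tool_pos'])
E
```

```text
t: 12.95
tool_pos: [0.5845, 0.0546, 0.0398]
orientation: [3.132, 0.246, -0.003]
force: [0.6, 0.0, 0.2]
opening: 0.0008
t: 13.15
tool_pos: [0.5878, 0.055, 0.0415]
orientation: [3.132, 0.247, 0.003]
force: [-0.1, -0.1, -0.4]
opening: 0.0004
[0.58764952 0.05504154 0.04133068]
```

View pics/side5c.png

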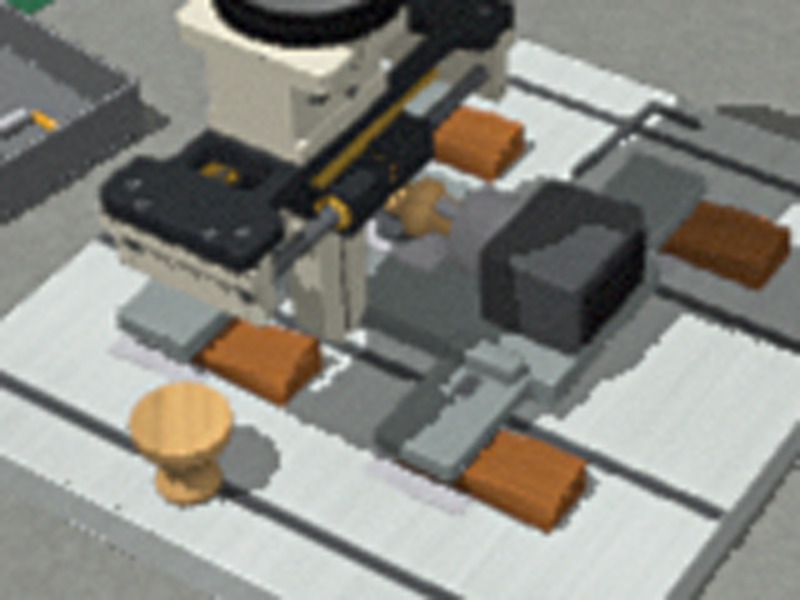

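```bash
python3 -m handwheel '0 0 -0.04 0 0 0;0 0 -0.08 0 0 0;0 0 -0.1 0 0 0;0 0 -0.1 0 0 0'; python3 -m handwheel '0 0 -0.01 0 0 0;0 0 -0.02 0 0 0;0 0 -0.03 0 0 0;0 0 -0.03 0 0 0'
```

```text
t: 13.6
tool_pos: [0.5844, 0.055, 0.0083]
orientation: [-3.132, -0.247, 0.006]
force: [-1.0, -1.0, 0.5]
opening: 0.0003
t: 14.0
tool_pos: [0.5859, 0.055, 0.0014]
orientation: [-3.132, -0.247, 0.001]
force: [0.6, -0.5, 0.5]
opening: 0.0006
```

```bash
python3 -m handwheel '0.0066 0.001 0 0 0 0;0.0132 0.002 0 0 0 0;0.0198 0.003 0 0 0 0;0.0264 0.0042 0 0 0 0;0.0264 0.0042 0 0 0 0'; python3 -m handwheel '0.0033 0.0005 0 0 0 0;0.0066 0.001 0 0 0 0;0.0099 0.0015 0 0 0 0;0.0132 0.002 0 0 0 0;0.0132 0.002 0 0 0 0'
python3 - <<'E'
from h import *
p,d=snap('side','pics/side6.png'); c=p[180:300,220:380]; cv2.imwrite('pics/side6c.png',cv2.resize(c[:,:,::-1],None,fx=5,fy=5,interpolation=cv2.INTER_CUBIC))
print(robot.read_state()['force'])
E
```

```text
t: 14.5
tool_pos: [0.5944, 0.0563, 0.0019]
orientation: [-3.132, -0.247, -0.001]
force: [-0.9, -0.3, -0.2]
opening: 0.0008
t: 15.0
tool_pos: [0.5981, 0.0569, 0.0017]
orientation: [3.132, 0.247, 0.0]
force: [0.0, -0.6, 0.2]
opening: 0.0003
[-0.19899001 -0.09581442 -0.25018935]
```

View pics/side6c.png

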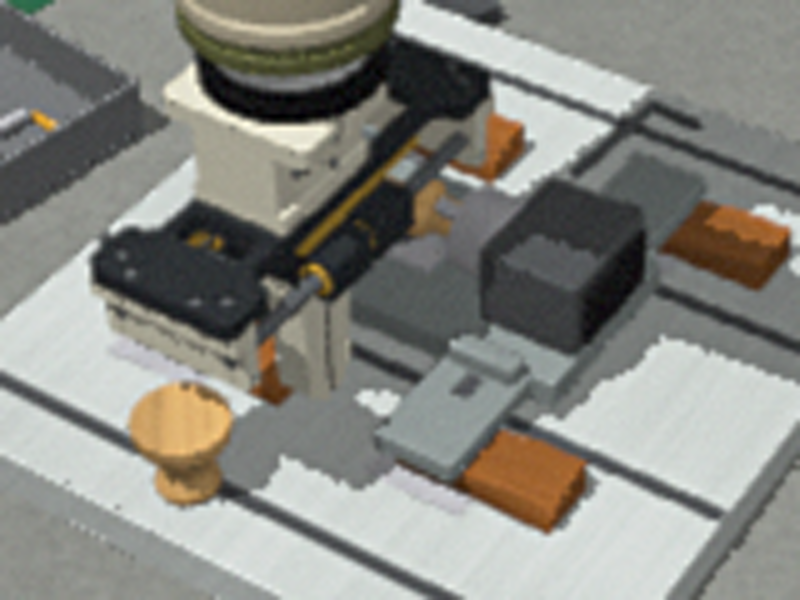

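The tips are at the shim's outer end and clear of the cup. Continuing to push in small steps.

```bash
python3 -m handwheel '0.0033 0.0005 0 0 0 0;0.0066 0.001 0 0 0 0;0.0099 0.0015 0 0 0 0;0.0132 0.002 0 0 0 0;0.0165 0.0026 0 0 0 0'; python3 -m handwheel '0.0033 0.0005 0 0 0 0;0.0066 0.001 0 0 0 0;0.0099 0.0015 0 0 0 0;0.0132 0.002 0 0 0 0;0.0132 0.0021 0 0 0 0'
```

```text
t: 15.55
tool_pos: [0.603, 0.0576, 0.0017]
orientation: [-3.132, -0.247, 0.0]
force: [-1.1, -1.1, -0.1]
opening: 0.0008
t: 16.05
tool_pos: [0.607, 0.0583, 0.0017]
orientation: [-3.132, -0.247, -0.0]
force: [-0.8, -0.6, -0.6]
opening: 0.0003
```

```bash
python3 -m handwheel '0.0033 0.0005 0 0 0 0;0.0066 0.001 0 0 0 0;0.0066 0.001 0 0 0 0'
```

```text
t: 16.35
tool_pos: [0.609, 0.0586, 0.0017]
orientation: [-3.132, -0.247, -0.0]
force: [0.8, -0.3, 0.6]
opening: 0.0005
```

```bash
python3 -m handwheel '0.0033 0.0005 0 0 0 0;0.0066 0.001 0 0 0 0;0.0066 0.001 0 0 0 0'; python3 -m handwheel '0.0033 0.0005 0 0 0 0;0.005 0.0008 0 0 0 0'
```

```text
t: 16.65
tool_pos: [0.6109, 0.0589, 0.0017]
orientation: [-3.132, -0.247, 0.0]
force: [-0.4, -0.2, -0.1]
opening: 0.0007
t: 16.85
tool_pos: [0.6122, 0.0591, 0.0017]
orientation: [3.132, 0.247, -0.001]
force: [-2.7, -0.6, 1.8]
opening: 0.0005
```

```bash
python3 -m handwheel '0.0033 0.0005 0 0 0 0;0.005 0.0008 0 0 0 0'
```

```text
t: 17.05
tool_pos: [0.6133, 0.0592, 0.0017]
orientation: [3.132, 0.247, -0.002]
force: [-6.6, -1.4, 5.0]
opening: 0.0004
```

```bash
python3 -m handwheel '0.0033 0.0005 0 0 0 0;0.0033 0.0005 0 0 0 0'
```

```text
t: 17.25
tool_pos: [0.6138, 0.0593, 0.0016]
orientation: [3.132, 0.247, -0.004]
force: [-7.0, -1.3, 5.4]
opening: 0.0003
```

Force is rising at the jam point (7 N). Small further steps, aiming for about 12 N.

```bash
python3 -m handwheel '0.0025 0.0004 0 0 0 0;0.0025 0.0004 0 0 0 0'
```

```text
t: 17.45
tool_pos: [0.6141, 0.0594, 0.0016]
orientation: [3.132, 0.247, -0.005]
force: [-9.9, -0.9, 8.4]
opening: 0.0005
```

```bash
python3 -m handwheel '0.002 0.0003 0 0 0 0;0.002 0.0003 0 0 0 0'
```

```text
t: 17.65
tool_pos: [0.6143, 0.0594, 0.0016]
orientation: [3.132, 0.247, -0.006]
force: [-10.8, -1.9, 9.7]
opening: 0.0005
```

```bash
python3 -m handwheel '0.0015 0.0002 0 0 0 0;0.0015 0.0002 0 0 0 0'
```

```text
t: 17.85
tool_pos: [0.6144, 0.0594, 0.0016]
orientation: [3.132, 0.247, -0.007]
force: [-12.6, -3.0, 10.0]
opening: 0.0008
```

Set with 13 N. Back off straight, lift, and re-press the back left foot.

```bash
python3 -m handwheel '-0.01 -0.0016 0 0 0 0;-0.03 -0.0047 0 0 0 0;-0.04 -0.0063 0 0 0 0;-0.04 -0.0063 0.07 0 0 0;-0.04 -0.0063 0.14 0 0 0'; python3 -m handwheel '0 0 0 0 0 0;0.11 0.0215 0 0 0 0;0.217 0.0434 0 0 0 0;0.217 0.0434 0 0 0 0;0.217 0.0434 -0.04 0 0 0'; python3 -m handwheel '0 0 0 0 0 0;0 0 0 0 0 0'
```

```text
t: 18.35
tool_pos: [0.6036, 0.0578, 0.0433]
orientation: [-3.132, -0.247, 0.003]
force: [0.2, 0.4, -0.1]
opening: 0.0003
t: 18.85
tool_pos: [0.6709, 0.071, 0.032]
orientation: [3.132, 0.247, 0.003]
force: [-0.3, -0.2, 0.2]
opening: 0.0005
t: 19.05
tool_pos: [0.668, 0.0707, 0.0304]
orientation: [-3.132, -0.247, 0.004]
force: [-0.9, 0.4, 0.7]
opening: 0.0005
```

```bash
python3 -m handwheel '0 0 -0.01 0 0 0;0 0 -0.02 0 0 0;0 0 -0.024 0 0 0;0 0 -0.024 0 0 0'; python3 -m handwheel '0 0 -0.003 0 0 0;0 0 -0.003 0 0 0'
```

```text
t: 19.45
tool_pos: [0.6695, 0.0709, 0.0244]
orientation: [-3.132, -0.247, 0.0]
force: [0.1, -0.1, 0.5]
opening: 0.0005
t: 19.65
tool_pos: [0.6698, 0.0709, 0.0237]
orientation: [-3.132, -0.247, -0.0]
force: [-1.2, 0.7, -0.4]
opening: 0.0006
```

```bash
python3 -m handwheel '0 0 -0.003 0 0 0;0 0 -0.003 0 0 0'
```

```text
t: 19.85
tool_pos: [0.6697, 0.0709, 0.0226]
orientation: [3.132, 0.247, -0.0]
force: [0.4, -0.9, -0.3]
opening: 0.0006
```

```bash
python3 -m handwheel '0 0 -0.003 0 0 0;0 0 -0.003 0 0 0'
```

```text
t: 20.05
tool_pos: [0.6697, 0.0709, 0.0217]
orientation: [-3.132, -0.247, 0.0]
force: [-1.0, -0.2, -0.0]
opening: 0.0007
```

```bash
python3 -m handwheel '0 0 -0.003 0 0 0;0 0 -0.003 0 0 0'
```

```text
t: 20.25
tool_pos: [0.6698, 0.0709, 0.0213]
orientation: [-3.132, -0.247, -0.0]
force: [-1.1, 0.3, 2.7]
opening: 0.0003
```

```bash
python3 -m handwheel '0 0 -0.003 0 0 0;0 0 -0.003 0 0 0'
```

```text
t: 20.45
tool_pos: [0.6699, 0.0709, 0.0212]
orientation: [3.132, 0.247, 0.001]
force: [-4.8, -1.3, 9.1]
opening: 0.0009
```

BL is now firm: 9 N, no give, at the same height as the other feet. Now the front left foot as well.

```bash
python3 -m handwheel '0 0 0.08 0 0 0;-0.15 -0.024 0.08 0 0 0;-0.3 -0.048 0.08 0 0 0;-0.466 -0.073 0.08 0 0 0;-0.466 -0.073 0.08 0 0 0'; python3 -m handwheel '0 0 0 0 0 0;0 0 -0.02 0 0 0;0 0 -0.04 0 0 0;0 0 -0.06 0 0 0;0 0 -0.06 0 0 0'; python3 -m handwheel '0 0 -0.005 0 0 0;0 0 -0.008 0 0 0;0 0 -0.008 0 0 0'
```

```text
t: 20.95
tool_pos: [0.5195, 0.0487, 0.0392]
orientation: [-3.131, -0.247, 0.019]
force: [-0.8, 0.4, -0.4]
opening: 0.0005
t: 21.45
tool_pos: [0.5297, 0.0491, 0.0246]
orientation: [-3.132, -0.247, 0.003]
force: [-0.8, -0.3, -0.0]
opening: 0.0002
t: 21.75
tool_pos: [0.53, 0.049, 0.0236]
orientation: [-3.132, -0.247, -0.0]
force: [-1.5, 0.2, 0.3]
opening: 0.0007
```

```bash
python3 -m handwheel '0 0 -0.003 0 0 0;0 0 -0.003 0 0 0'
```

```text
t: 21.95
tool_pos: [0.53, 0.049, 0.0228]
orientation: [3.132, 0.247, 0.0]
force: [-0.3, 0.1, -0.8]
opening: 0.0001
```

```bash
python3 -m handwheel '0 0 -0.003 0 0 0;0 0 -0.003 0 0 0'
```

```text
t: 22.15
tool_pos: [0.5299, 0.049, 0.0218]
orientation: [-3.132, -0.247, -0.0]
force: [0.5, 0.7, 0.3]
opening: 0.0004
```

```bash
python3 -m handwheel '0 0 -0.003 0 0 0;0 0 -0.003 0 0 0'
```

```text
t: 22.35
tool_pos: [0.5301, 0.049, 0.0214]
orientation: [3.132, 0.247, 0.0]
force: [-3.2, 0.8, 4.1]
opening: 0.0007
```

```bash
python3 -m handwheel '0 0 -0.003 0 0 0;0 0 -0.003 0 0 0'; python3 -m handwheel '0 0 0.2 0 0 0;0 0 0.4 0 0 0;0 0 0.5 0 0 0;-0.2 -0.4 0.5 0 0 0;-0.3 -0.8 0.5 0 0 0'; python3 -m handwheel '-0.1 -0.8 0 0 0 0;-0.1 -0.8 0 0 0 0;-0.1 -0.8 0 0 0 0;-0.1 -0.8 0 0 0 0;-0.1 -0.8 0 0 0 0'; python3 -m handwheel '0 0 0 0 0 0;0 0 0 0 0 0'
python3 - <<'E'
from h import *
p,d=snap('top','pics/top3.png'); hsv=cv2.cvtColor(p,cv2.COLOR_RGB2HSV)
im=p[115:310,215:425,::-1]; cv2.imwrite('pics/top3c.png',cv2.resize(im,None,fx=3,fy=3,interpolation=cv2.INTER_CUBIC))
m=robot.camera_model('top'); K=np.array(m['camera_matrix']);T=np.array(m['pose'])
R,C=np.mgrid[0:480,0:640]
P=np.stack([(C-K[0,2])/K[0,0]*d,(R-K[1,2])/K[1,1]*d,d],-1)@T[:3,:3].T+T[:3,3]
a=np.deg2rad(9.0);ex=np.array([np.cos(a),np.sin(a)]);ey=np.array([-np.sin(a),np.cos(a)])
o=np.array([.5924,-.032]); U=(P[...,:2]-o)@ex; V=(P[...,:2]-o)@ey
brown=(hsv[...,0]<18)&(hsv[...,1]>120)
for n,sx,sy in [('FL',-1,1),('FR',-1,-1),('BL',1,1),('BR',1,-1)]:
    reg=((V*sy>.07)&(V*sy<.125))
    f=reg&(np.abs(P[...,2]-.05)<.005)&~brown&((U>.02) if sx>0 else (U<-.01))&(np.abs(U)<.14)
    b=(V*sy>.055)&(V*sy<.125)&brown&(P[...,2]>.032)&((U>-.01) if sx>0 else (U<-.01))&(np.abs(U)<.14)
    for t,k in(('foot',f),('shim',b)):
        if k.sum(): print(n,t,k.sum(),'U',np.round(np.percentile(U[k],[1,50,99]),4),'V',np.round(np.percentile(V[k],[1,50,99]),4),'z',np.round(np.median(P[k][:,2]),4))
E
```

```text
t: 22.55
tool_pos: [0.5301, 0.049, 0.0213]
orientation: [3.132, 0.247, 0.0]
force: [-6.6, 0.4, 12.2]
opening: 0.0007
t: 23.05
tool_pos: [0.4923, -0.0431, 0.1727]
orientation: [3.13, 0.252, 0.008]
force: [0.4, -1.6, -1.2]
opening: 0.0006
t: 23.55
tool_pos: [0.4604, -0.2856, 0.1701]
orientation: [3.131, 0.245, 0.001]
force: [0.4, 0.2, 0.2]
opening: 0.0005
t: 23.75
tool_pos: [0.4607, -0.2837, 0.1697]
orientation: [-3.132, -0.243, 0.001]
force: [-0.8, 0.1, -0.6]
opening: 0.0006
FL foot 376 U [-0.0699 -0.0505 -0.0308] V [0.0705 0.0906 0.1116] z 0.0502
FL shim 270 U [-0.1117 -0.0914 -0.0704] V [0.0554 0.0873 0.1018] z 0.0419
FR foot 364 U [-0.0698 -0.0506 -0.0309] V [-0.1111 -0.0907 -0.0705] z 0.0502
FR shim 300 U [-0.1149 -0.0926 -0.0703] V [-0.1076 -0.0926 -0.078 ] z 0.0419
BL foot 372 U [0.0696 0.0891 0.1092] V [0.0705 0.0909 0.1114] z 0.0496
BL shim 157 U [0.0434 0.0565 0.0699] V [0.0736 0.0876 0.101 ] z 0.0407
BR foot 359 U [0.0698 0.0891 0.1089] V [-0.1112 -0.0909 -0.0703] z 0.0498
BR shim 251 U [0.0311 0.0505 0.0696] V [-0.1071 -0.0919 -0.0778] z 0.0417
```

View pics/top3c.png

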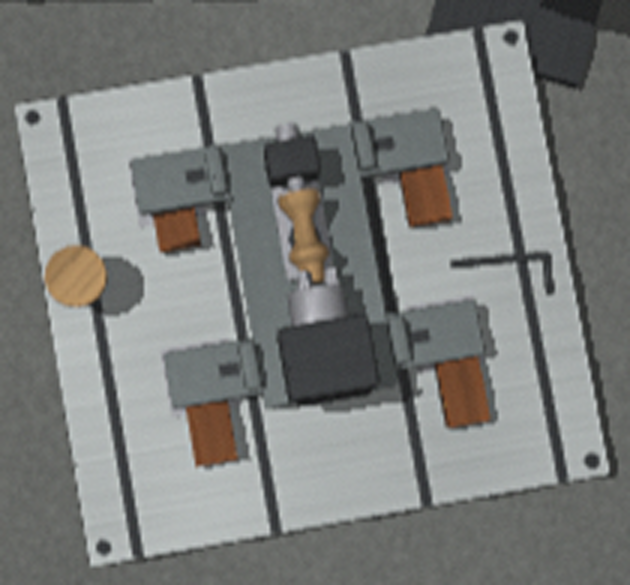

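The picture shows the back left shim at crop (178,230), pushed about 18 mm further in. The other three shims, the cup (75,275) and the hex key (500,260) are unchanged. Handing in.

```bash
python3 -c "
from plant import robot
print(robot.close_job())"
```

```text
the job is handed in; nothing more can be done
None
```

The back left foot was the loose one. I pushed its shim about 18 mm further in, and the jig now stands firm on all four shims. I handed the job in at about 24 s, with the arm clear of everything.

- **Finding the loose foot:** I pressed front right (16 N), back right (10 N) and back left. Only back left gave, sinking about 3.5 mm under 6 N. I had not pressed front left before pushing the shim.
- **Setting the shim:** it slid with almost no resistance, then jammed, and I seated it with about 13 N.
- **Checks after setting:**
  - Back left now takes 9 N without giving, at the same height as the other feet. Front left takes 12 N without giving.
  - I did not press the two right feet again after setting the shim. The camera shows all four feet at 0.050 m, within 1 mm of each other.
  - The other three shims are within the measuring noise of where they were. The cup and hex key look unmoved.
- **One disagreement:** the reported tool height read about 29 mm lower than the fingertips really were. The camera depth and the point of contact both showed this. I worked from contact and the camera instead, and it caused no trouble.

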